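# Release the lens bonding press and draw out the carrier

## Task

The cement has cured: release the lens bonding press by turning its handwheel counter-clockwise (seen from above; the wheel rises as it turns) until you feel the spindle come up snug against its hidden stop, with no more than about 15 N of push at the crank grip so as not to force it. Then draw the carrier with the lens cell all the way out to the side, and leave the loose things on the table where they are.

Things in the scene. Friction and masses are not known exactly. Their poses are not given: they have to be found in the camera images.
- press: Lens bonding press bolted to the table: dark steel base plate 150 (x) x 130 (y) x 16 mm, two upright 22 mm columns at x = +-58 mm, a crosshead 144 x 68 mm from 106 to 130 mm high. Origin: centre of the base's underside, on the spindle axis; z up; the carrier comes out towards its -y. Under the crosshead is the hard end stop, hidden: more than 200 N from the spindle bends it.
- spindle: Vertical 20 mm screw spindle with a 30 mm white nose at its foot, which at first sits in the lens cell and blocks the carrier. It moves only up and down: 24 mm up per counter-clockwise turn. Origin on its axis, 0 to 4 mm above the press's at first. A collar clamped on it meets the stop when the origin is 25 to 31 mm above the press's: set anew each time, not measured, to be felt.
- wheel_hub (a point): Hub centre of the black three-spoked handwheel on the spindle's top, on its axis, 150 mm above the spindle's origin, rising with it. The wheel is 116 mm over its rim, whose top is 10 mm above this point, as is the hub's. It turns with about 0.22 N m of friction (5 N at the crank grip) and stays where it is left; each 1 N of push beyond that is about 13 N on the stop.
- crank_mid (a point): Middle of the aluminium upright crank grip (18 mm diameter, 40 mm tall, spins freely on its own pin) that stands on the wheel's rim 52 mm from the spindle axis; 183 mm above the spindle's origin, its foot 3 mm above the rim. It goes round and rises with the wheel.
- carrier_tab (a point): Point on the carrier's upright black tab, 4 mm above the middle of it: the tab is 40 mm wide (press x), 12 mm thick (press y), its top 64 mm and its foot 28 mm above the table; it stands 155 mm from the spindle axis on the press's -y side. The carrier is a black plate 70 mm wide in guides that carries the 20 mm high brass lens cell under the nose.
- carrier (a joint): How far the carrier is drawn out, m: 0 home under the spindle, 0.075 at its end stop; it slides with about 2 N of friction and stays where it is left.
- spare_cell: Bystander: loose brass ring, 60 mm across, 20 mm high, origin under its centre.
- clamp_block: Bystander: loose black block 50 x 30 x 22 mm, origin under its centre.
- lens_jar: Bystander: white jar, 56 mm across, 75 mm high, origin under its centre.
- driver: Bystander: screwdriver 170 mm long lying on the table, origin under its middle.
- lens_case: Bystander: grey case 90 x 70 x 30 mm, origin under its centre.

How it is judged (in metres and radians):
On the way, in this order (a step that is already met when the one before it is completed fails the run):
1. the spindle is brought up snug against its stop (pressing on it with more than 15 N, its origin more than 23.5 mm above the press's), the carrier still home (contact force between spindle and press above 15 N and z of spindle in the frame of press above 0.0235 m and value of joint carrier below 0.01 m), for 0.1 s.
2. the carrier is drawn out more than 68 mm with the spindle still up (value of joint carrier above 0.068 m and z of spindle in the frame of press above 0.0235 m), for 0.2 s.
At the end, for the whole second after the job is handed in: the spindle is still up, its origin more than 23.5 mm above the press's; the carrier is drawn out more than 68 mm of its 75 mm; the spindle is at rest (all of step 2 and linear speed of spindle below 0.005 m/s); the robot touches nothing.
It fails at once if the stop is forced: the spindle presses on it with more than 200 N (contact force between spindle and press above 200 N).
It fails at once if a loose bystander is moved more than 20 mm (distance of any of spare_cell, clamp_block, lens_jar, driver, lens_case from where it was at the start of the episode above 0.02 m).
It also fails if it takes over 72 s, if anything falls off the work surface, if the arm or the gripper's body presses on something with over 40 N, if the wrist force passes 120 N, or if a joint passes its speed limit or range.

## Robot

A 6-joint arm with a two-finger parallel gripper is mounted at the origin on the work surface. World frame = base frame: x ahead of the robot, y to its left, z up, the work surface at z = 0. Lengths are in mm, angles in degrees, forces in N, time in s.
With the tool pointing down it reaches from about 350 to 850 mm from the base axis. Payload 8.1 kg.
Tool frame: the origin (TCP) lies at the very end of the fingers, on their centre line; the grasp point (between the pads) lies 19 mm behind it (r.grip_point_offset is the distance from the TCP to the grasp point, in mm); z points along the fingers, y is the line along which they close (so a half turn about z gives the same grasp; the last joint's range is limited). The gripper opens to 85 mm and grips with 20 to 120 N. Pads are 22 mm wide; open, the fingers measure 114 mm over their backs; the gripper's body (76 mm by 85 mm) begins 54 mm behind the grasp point. The pads swing forward as they close: fully open they stand 13 mm farther back than shut.
Start: joints at [63.747, 7.471, 85.268, -0, 87.261, -4.893], TCP at [218.514, 558.8, 231.292] pointing down, gripper open.
Joint ranges: [-169.43, 169.43], [-51.17, 129.36], [1.28, 143.12], [-76.62, 256.62], [0, 156.53], [-152.29, 152.29]. Speed limits (degrees/s): [136.94, 136.94, 159.86, 180, 180, 180].

## Interface

Orientations are given as [roll, pitch, yaw] about the fixed x, y, z axes, in that order (R = Rz(yaw) Ry(pitch) Rx(roll)).
In Python, from bench import status, eyes, r gives the robot as it stands.
- The arm moves only by the shell command python3 -m handwheel 'ROWS' [FORCE]. ROWS is a JSON object whose one key "series" holds a list that holds one entry, the list of rows, each a list of 7 numbers: the shift along the tool's x, y, z in cm, then the turn, a rotation vector about the tool's x, y, z in rad, then the opening, from 0 (shut) to 1 (fully open). In form: {"series": [[[tx, ty, tz, rx, ry, rz, claw], ...]]}. A call has 1 to 12 rows; each row is the pose to reach, as a shift and turn from the pose commanded when the call began, along the tool's axes at that moment; what a row does not reach only later rows make up. A row lasts 1/8 s, in which the tool goes at most 62.5 mm and 10.7 degrees, less where a joint would pass 70% of its speed; a pose out of reach is approached as far as the arm can. A call with a gripper value outside its range is refused whole. The fingers move at their own pace and stop on an object; FORCE is the grip in N (left out, the last holds). Time passes only in rows, so rows that repeat a pose let the fingers close. It gives the time, the measured TCP pose, the force, the opening and the grip force at its end, in the units of the state.
- status.sense(): the state, without advancing time (a new reading comes with each control period).
- eyes.snapshot(name): name is "scene" or "top" or "wrist"; returns a dict with "img" (480x640x3 uint8, red, green, blue), "mtx" (3x3 intrinsics, pixels), "R" (3x3) and "t" (3): a world point X has camera coordinates R X + t. Camera axes: x right, y down, z forward; pixel columns grow to the right and rows downward; lengths in mm; the calibration is good to about 2 mm. The wrist camera is an equidistant fisheye: a pixel r from the principal point sees the ray r / f radians off the axis. A picture is of the moment at which its call begins. There is no depth.
- r.hand_in(): hands the job in; it is judged then, once.
The state is a dict: "time": time; "joint_pos": joint angles; "qd": joint speeds; "joint_efforts": joint torques, N m; "tool_pos": TCP position; "tcp_rot": TCP orientation; "ft_force": force on the tool from outside, world axes, zero at the start; "wrist_torque": the same for the moment, N m; "finger_gap": finger opening in mm; "grip_force": force on a finger pad.
Only numpy, scipy, OpenCV 4.12 (cv2) and the standard library are available. Lean on these libraries where they do the work, as an engineer would, in place of code of your own. Each camera call takes 0.05 s, during which the arm holds its last target. There are 200 camera calls.

## Working session

There is one attempt and no reset: what is moved stays moved. The work goes in short steps, Python scripts to look and compute and a shell command to move; the robot and the scene stay as the last step left them, time stands still between calls to the robot, and variables do not carry over. Pictures are saved under pics/ and viewed, at most 10 in all, crops included, and the job is handed in when it is done.

```bash
ls; mkdir -p pics; python3 - <<'E'
from bench import status, eyes, r
import cv2,numpy as np
for n in("scene","top"):
    s=eyes.snapshot(n); cv2.imwrite(f"pics/{n}0.png",s["img"][:,:,::-1]); np.savez(f"pics/{n}0.npz",**s); print(n,s["mtx"].tolist(),s["R"].tolist(),s["t"].tolist())
print(status.sense()); print(r.grip_point_offset)
E
```

```text
pics
scene [[559.6484335038684, 0.0, 321.6949689295074], [0.0, 559.6484335038684, 235.20029764666876], [0.0, 0.0, 1.0]] [[0.1997331616348155, 0.979850223895363, 0.00045041710419604724], [0.6319463951294045, -0.12846494161976255, -0.7642908559295875], [-0.7488327034967901, 0.15293886852869717, -0.6448715257063617]] [-108.32156613157373, -228.13628771694704, 1690.9549577807759]
top [[590.1543380293482, 0.0, 310.07042695059783], [0.0, 590.1543380293482, 240.38261311538392], [0.0, 0.0, 1.0]] [[0.027527622927702375, -0.999409402979539, -0.020568792186993333], [-0.9816126154386347, -0.02313782593619847, -0.18947642128420394], [0.1888885999410054, 0.02540642137389034, -0.9816698073004481]] [-10.722387440648543, 532.7752781125579, 1177.496141240367]
{'time': 0.1, 'joint_pos': array([ 6.37464424e+01,  7.51033485e+00,  8.53238306e+01,  1.60817086e-03,
        8.72605100e+01, -4.89305397e+00]), 'qd': array([ 0.03844499, -0.07115421, -0.10063565, -0.00497089,  0.05785259,
       -0.03649629]), 'joint_efforts': array([ 2.01123134e-03, -5.70960045e+01, -5.01937795e+01, -8.87390615e-05,
        8.33817234e-03,  3.20651554e-05]), 'tool_pos': array([218.29247344, 558.35410919, 230.34639157]), 'tcp_rot': array([-1.79905807e+02, -9.67579823e-03,  1.58639410e+02]), 'ft_force': array([-0.14220363, -0.291781  , -0.37986675]), 'wrist_torque': array([-0.00268242, -0.01455471,  0.01594099]), 'grip_force': 0.0, 'finger_gap': 85.77279193575602}
18.700000000000003
```

View pics/scene0.png

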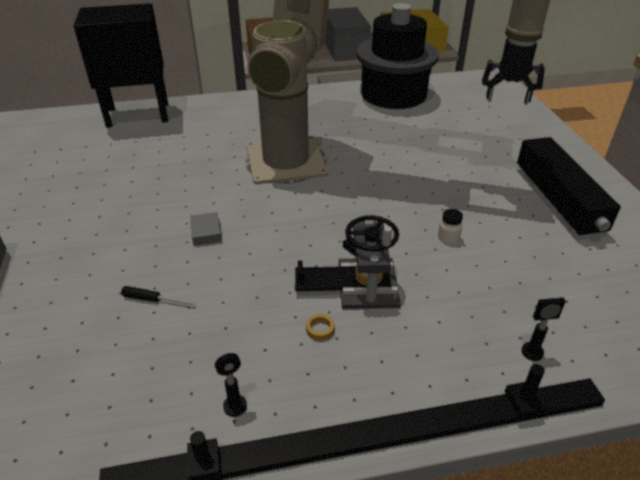

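View pics/top0.png

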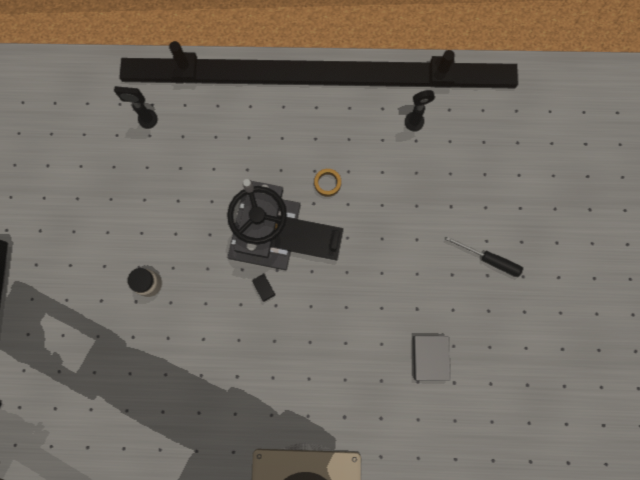

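The top view shows the wheel at about (257,215), the crank grip at (248,185) and the tab at (336,240). The carrier runs to image right (world -y). The ring is at (327,182), the block at (264,288) and the jar at (141,281), all clear of it. In the scene view the wheel is at (372,234) and the tab at (299,265).

```bash
python3 - <<'E'
import cv2,numpy as np
a=cv2.imread("pics/top0.png")[160:300,210:360]; b=cv2.imread("pics/scene0.png")[205:315,285:410]
cv2.imwrite("pics/topc.png",cv2.resize(a,None,fx=5,fy=5,interpolation=cv2.INTER_CUBIC)*1)
b=cv2.convertScaleAbs(b,alpha=1.6); cv2.imwrite("pics/scenec.png",cv2.resize(b,None,fx=5,fy=5,interpolation=cv2.INTER_CUBIC))
E
```

```text
(no output)
```

View pics/topc.png

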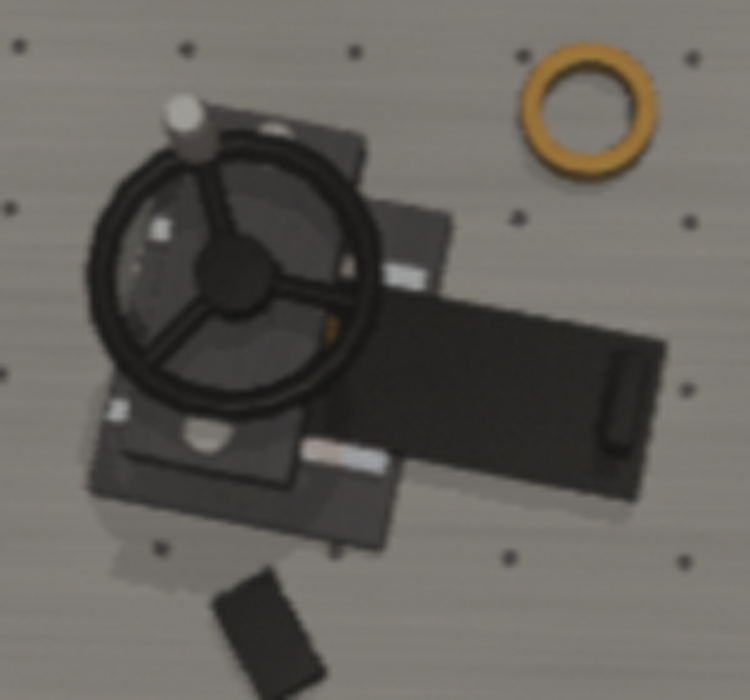

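View pics/scenec.png

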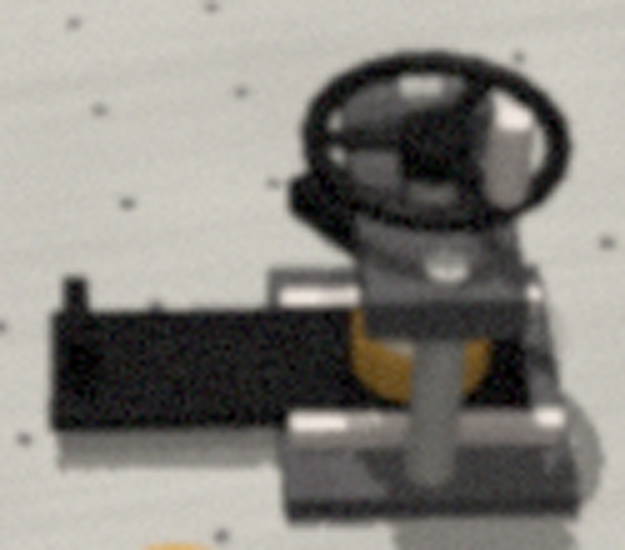

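The crops show the rim centre near (235,272), the grip top at (185,112) and its foot at (198,152), and the carrier's end corners at (665,343) and (635,502). In the scene crop the rim centre is (437,141) and the grip top (513,105).

```bash
cat > h.py <<'E'
import numpy as np,cv2
def ray(s,px):
    R,t,K=s["R"],s["t"],s["mtx"]; d=R.T@np.linalg.solve(K,[px[0],px[1],1]); return -R.T@t,d
def onz(s,px,z):
    c,d=ray(s,px); return c+d*(z-c[2])/d[2]
def tri(a,pa,b,pb):
    ca,da=ray(a,pa); cb,db=ray(b,pb); k=np.linalg.lstsq(np.c_[da,-db],cb-ca,rcond=None)[0]
    p,q=ca+da*k[0],cb+db*k[1]; return (p+q)/2,np.linalg.norm(p-q)
def proj(s,X):
    p=s["mtx"]@(s["R"]@np.array(X)+s["t"]); return p[:2]/p[2]
E
python3 - <<'E'
from h import *
np.set_printoptions(precision=1,suppress=True)
T=dict(np.load("pics/top0.npz"));S=dict(np.load("pics/scene0.npz"))
t=lambda x,y:(210+(x+.5)/5-.5,160+(y+.5)/5-.5); s=lambda x,y:(285+(x+.5)/5-.5,205+(y+.5)/5-.5)
print("rim tri",tri(T,t(235,272),S,s(437,141)))
print("hub@157",onz(T,t(235,274),157))
print("grip top tri",tri(T,t(185,112),S,s(513,105)),onz(T,t(185,112),204),"foot",onz(T,t(198,152),165))
print("rim dia",onz(T,t(87,272),157)-onz(T,t(382,272),157),onz(T,t(235,130),157)-onz(T,t(235,418),157))
print("carrier end",onz(T,t(665,343),28),onz(T,t(635,502),28))
print("tabtop",onz(T,t(632,350),64),onz(T,t(617,448),64), "scene tab top",onz(S,s(75,280),64))
print("base corners",[onz(T,t(*p),16) for p in((452,213),(92,493),(383,548))])
for n,p in dict(ring=(588,112),block=(268,637)).items(): print(n,onz(T,t(*p),20))
print("jar",onz(T,(141,281),75),"case",onz(T,(432,358),30))
E
```

```text
rim tri (array([562. , 104.5, 155.3]), np.float64(0.3618211564500843))
hub@157 [560.8 104.1 157. ]
grip top tri (array([609.2, 119.3, 210.2]), np.float64(0.8026895834876232)) [611.  119.8 204. ] foot [606.6 119.5 165. ]
rim dia [ -2.6 113.4   0. ] [113.4   5.1   0. ]
carrier end [565.3 -65.   28. ] [496.5 -53.5  28. ]
tabtop [554.3 -50.3  64. ] [513. -45.  64.] scene tab top [519.1 -45.8  64. ]
base corners [array([623.4,  28. ,  16. ]), array([496.7, 178. ,  16. ]), array([476.1,  52.8,  16. ])]
ring [668.9 -30.   20. ]
block [436.5  99.6  20. ]
jar [436.4 342.3  75. ] case [ 299.6 -250.8   30. ]
```

```bash
cat >> h.py <<'E'
from scipy.spatial.transform import Rotation as Ro
AX=np.array([561,104.]); YAW=-9.8
def rel(p0,rpy0,p1,rpy1):
    A=Ro.from_euler("xyz",rpy0,degrees=True);B=Ro.from_euler("xyz",rpy1,degrees=True)
    return np.r_[A.inv().apply(np.subtract(p1,p0))/10,(A.inv()*B).as_rotvec()].round(3)
E
python3 - <<'E'
from h import *
print(rel([218.5,558.8,231.3],[180,0,158.64],[610.5,120,240],[180,0,170.2]))
E
python3 -m handwheel 2>&1 | head -5
```

```text
[-52.49  -26.588  -0.87   -0.      0.     -0.202]
invalid input
```

```bash
python3 -m handwheel '{"series": [[[-5,-2.6,-0.87,0,0,-0.02,1],[-10,-5.1,-0.87,0,0,-0.05,1],[-15,-7.6,-0.87,0,0,-0.08,1],[-20,-10.1,-0.87,0,0,-0.1,1],[-25,-12.6,-0.87,0,0,-0.12,1],[-30,-15.2,-0.87,0,0,-0.14,1],[-35,-17.7,-0.87,0,0,-0.16,1],[-40,-20.2,-0.87,0,0,-0.18,1],[-45,-22.8,-0.87,0,0,-0.2,1],[-50,-25.3,-0.87,0,0,-0.202,1],[-52.5,-26.6,-0.87,0,0,-0.202,1],[-52.5,-26.6,-0.87,0,0,-0.202,1]]]}' 20
python3 - <<'E'
from bench import eyes
import cv2,numpy as np
s=eyes.snapshot("wrist"); cv2.imwrite("pics/w1.png",s["img"][:,:,::-1]); np.savez("pics/w1.npz",**s)
s=eyes.snapshot("top"); cv2.imwrite("pics/t1.png",s["img"][:,:,::-1])
E
```

```text
time: 1.6
tool_pos: [611.2, 117.8, 238.9]
tcp_rot: [-180.0, -0.1, 170.0]
ft_force: [-0.6, 0.6, -0.7]
finger_gap: 85.4
grip_force: 0.0
```

View pics/w1.png

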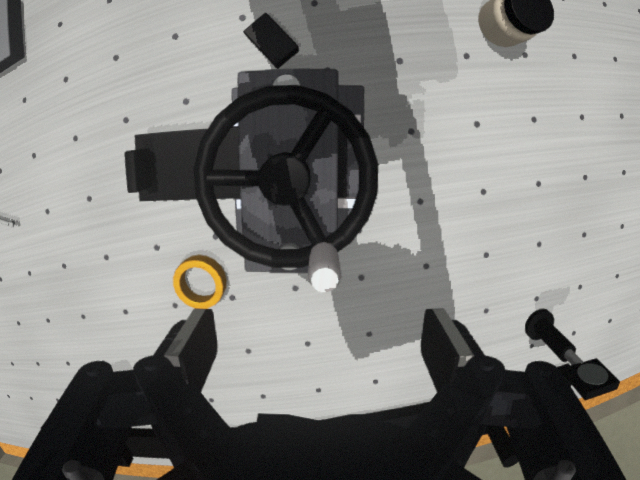

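The wrist view shows the hub at (285,180), the rim outline at x 195..378 and y 85..270, and the grip top at (324,279), lying between the fingers.

```bash
python3 - <<'E'
from h import *
W=dict(np.load("pics/w1.npz")); K,R,t=W["mtx"],W["R"],W["t"]
np.set_printoptions(precision=1,suppress=True)
def fz(px,z):
    v=np.array([px[0]-K[0,2],px[1]-K[1,2]]); r=np.hypot(*v); th=r/K[0,0]
    d=R.T@np.r_[np.sin(th)*v/r,np.cos(th)]; c=-R.T@t; return c+d*(z-c[2])/d[2]
print("cam",-R.T@t,K[0,0])
print("hub",fz((285,180),162),"rim c",(fz((195,180),157)+fz((378,180),157)+fz((286,85),157)+fz((286,270),157))/4, "dia",np.linalg.norm(fz((195,180),157)-fz((378,180),157)))
print("grip",fz((324,279),205),"foot",fz((322,247),165))
print("tab",fz((151,150),64),fz((152,190),64),fz((128,151),64),fz((131,192),64))
E
```

```text
cam [534.8 131.7 380.9] 371.64829954431775
hub [560. 107. 162.] rim c [560.3 106.4 157. ] dia 113.76204316092014
grip [608.3 121.6 205. ] foot [603.9 121.6 165. ]
tab [519.1 -19.5  64. ] [555.2 -27.8  64. ] [513.9 -43.5  64. ] [552.1 -50.5  64. ]
```

```bash
python3 -m handwheel '{"series": [[[0,0.05,2,0,0,0,1],[0,0.05,4,0,0,0,1],[0,0.05,6,0,0,0,1],[0,0.05,6.8,0,0,0,1],[0,0.05,6.8,0,0,0,0.5],[0,0.05,6.8,0,0,0,0.3],[0,0.05,6.8,0,0,0,0.1],[0,0.05,6.8,0,0,0,0],[0,0.05,6.8,0,0,0,0],[0,0.05,6.8,0,0,0,0],[0,0.05,6.8,0,0,0,0],[0,0.05,6.8,0,0,0,0]]]}' 30
python3 -c "
from bench import status
print(status.sense())"
```

```text
time: 3.2
tool_pos: [611.3, 120.5, 172.9]
tcp_rot: [180.0, 0.1, 170.2]
ft_force: [1.0, 2.1, 5.0]
finger_gap: 17.1
grip_force: 29.8
{'time': 3.2, 'joint_pos': array([ 6.43478736e+00,  1.27522646e+01,  8.55037013e+01,  9.84925014e-03,
        8.16463045e+01, -7.37819079e+01]), 'qd': array([ 0.00702955,  0.02726023, -0.02296038, -0.03899583, -0.10928204,
       -0.10799307]), 'joint_efforts': array([-7.46555440e-01, -5.71168435e+01, -4.55174088e+01, -4.69814837e-01,
        4.10345988e-01, -1.63737990e-03]), 'tool_pos': array([611.25842149, 120.52648045, 172.86871891]), 'tcp_rot': array([1.79963345e+02, 9.11180808e-02, 1.70215243e+02]), 'ft_force': array([1.00972769, 2.0789671 , 5.00417612]), 'wrist_torque': array([ 0.22637923, -0.11694254, -0.00367803]), 'grip_force': 29.766770219430327, 'finger_gap': 17.084901166423357}
```

```bash
cat >> h.py <<'E'
def arc(phi0,angs,c=(560.5,105),r=52,yaw=170.2):
    # rows in tool axes, cm, for the crank going from phi0 by angs degrees
    A=Ro.from_euler("xyz",[180,0,yaw],degrees=True)
    for a in angs:
        f,g=np.radians(phi0),np.radians(phi0+a)
        d=[r*(np.cos(g)-np.cos(f)),r*(np.sin(g)-np.sin(f)),24*a/360]
        print(a,(A.inv().apply(d)/10).round(2).tolist())
E
python3 -c "
from h import *
arc(17.3,range(5,61,5))"
```

```text
5 [0.22, 0.39, -0.03]
10 [0.48, 0.77, -0.07]
15 [0.77, 1.12, -0.1]
20 [1.09, 1.44, -0.13]
25 [1.43, 1.73, -0.17]
30 [1.8, 2.0, -0.2]
35 [2.2, 2.23, -0.23]
40 [2.61, 2.42, -0.27]
45 [3.03, 2.58, -0.3]
50 [3.47, 2.7, -0.33]
55 [3.91, 2.78, -0.37]
60 [4.37, 2.82, -0.4]
```

```bash
python3 -m handwheel '{"series": [[[0.22,0.39,-0.03,0,0,0,0]]]}'; python3 -m handwheel '{"series": [[[0.26,0.38,-0.04,0,0,0,0],[0.55,0.73,-0.07,0,0,0,0],[0.87,1.05,-0.1,0,0,0,0],[1.21,1.34,-0.14,0,0,0,0],[1.58,1.61,-0.17,0,0,0,0]]]}';python3 -m handwheel '{"series": [[[0.4,0.23,-0.03,0,0,0,0],[0.81,0.42,-0.07,0,0,0,0],[1.23,0.58,-0.1,0,0,0,0],[1.67,0.7,-0.13,0,0,0,0],[2.11,0.78,-0.17,0,0,0,0],[2.57,0.82,-0.2,0,0,0,0]]]}'
```

```text
time: 3.32
tool_pos: [610.2, 123.5, 173.1]
tcp_rot: [-179.9, 0.2, 170.2]
ft_force: [4.5, -3.8, 4.3]
finger_gap: 16.7
grip_force: 29.7
time: 3.95
tool_pos: [597.5, 142.6, 174.8]
tcp_rot: [-180.0, 0.2, 170.2]
ft_force: [5.2, -2.7, 4.1]
finger_gap: 16.9
grip_force: 29.6
time: 4.7
tool_pos: [573.6, 155.6, 176.9]
tcp_rot: [180.0, 0.2, 170.2]
ft_force: [5.4, 0.0, 3.4]
finger_gap: 16.7
grip_force: 29.6
```

```bash
python3 -c "
from h import *
arc(77.3,range(10,121,10))
arc(197.3,range(10,121,10))"
```

```text
10 [0.91, -0.03, -0.07]
20 [1.79, -0.22, -0.13]
30 [2.63, -0.56, -0.2]
40 [3.4, -1.05, -0.27]
50 [4.07, -1.65, -0.33]
60 [4.63, -2.37, -0.4]
70 [5.05, -3.17, -0.47]
80 [5.33, -4.03, -0.53]
90 [5.46, -4.93, -0.6]
100 [5.42, -5.84, -0.67]
110 [5.23, -6.72, -0.73]
120 [4.89, -7.56, -0.8]
10 [-0.48, -0.77, -0.07]
20 [-1.09, -1.44, -0.13]
30 [-1.8, -2.0, -0.2]
40 [-2.61, -2.42, -0.27]
50 [-3.47, -2.7, -0.33]
60 [-4.37, -2.82, -0.4]
70 [-5.27, -2.79, -0.47]
80 [-6.16, -2.6, -0.53]
90 [-7.0, -2.26, -0.6]
100 [-7.77, -1.78, -0.67]
110 [-8.44, -1.17, -0.73]
120 [-9.0, -0.46, -0.8]
```

```bash
python3 -m handwheel '{"series": [[[0.91,-0.03,-0.07,0,0,0,0],[1.79,-0.22,-0.13,0,0,0,0],[2.63,-0.56,-0.2,0,0,0,0],[3.4,-1.05,-0.27,0,0,0,0],[4.07,-1.65,-0.33,0,0,0,0],[4.63,-2.37,-0.4,0,0,0,0],[5.05,-3.17,-0.47,0,0,0,0],[5.33,-4.03,-0.53,0,0,0,0],[5.46,-4.93,-0.6,0,0,0,0],[5.42,-5.84,-0.67,0,0,0,0],[5.23,-6.72,-0.73,0,0,0,0],[4.89,-7.56,-0.8,0,0,0,0]]]}'
```

```text
time: 6.2
tool_pos: [511.5, 90.4, 184.7]
tcp_rot: [179.9, 0.0, 170.2]
ft_force: [1.9, 6.1, 5.0]
finger_gap: 16.7
grip_force: 29.9
```

```bash
python3 -m handwheel '{"series": [[[-0.48,-0.77,-0.07,0,0,0,0],[-1.09,-1.44,-0.13,0,0,0,0],[-1.8,-2.0,-0.2,0,0,0,0],[-2.61,-2.42,-0.27,0,0,0,0],[-3.47,-2.7,-0.33,0,0,0,0],[-4.37,-2.82,-0.4,0,0,0,0],[-5.27,-2.79,-0.47,0,0,0,0],[-6.16,-2.6,-0.53,0,0,0,0],[-7.0,-2.26,-0.6,0,0,0,0],[-7.77,-1.78,-0.67,0,0,0,0],[-8.44,-1.17,-0.73,0,0,0,0]]]}'
python3 -m handwheel '{"series": [[[-0.56,0.71,-0.07,0,0,0,0]]]}'
python3 -c "
from h import *
arc(317.3,range(2,25,2));arc(341.3,range(2,25,2))"
```

```text
time: 7.58
tool_pos: [592.3, 62.8, 192.0]
tcp_rot: [-179.9, -0.0, 170.2]
ft_force: [-4.5, -3.7, 9.9]
finger_gap: 16.9
grip_force: 30.3
time: 7.7
tool_pos: [599.1, 68.7, 192.6]
tcp_rot: [-179.9, -0.0, 170.2]
ft_force: [-4.3, -4.6, 9.5]
finger_gap: 16.8
grip_force: 30.2
2 [-0.1, 0.15, -0.01]
4 [-0.19, 0.31, -0.03]
6 [-0.27, 0.47, -0.04]
8 [-0.35, 0.64, -0.05]
10 [-0.42, 0.8, -0.07]
12 [-0.49, 0.97, -0.08]
14 [-0.55, 1.14, -0.09]
16 [-0.61, 1.31, -0.11]
18 [-0.66, 1.49, -0.12]
20 [-0.7, 1.66, -0.13]
22 [-0.74, 1.84, -0.15]
24 [-0.77, 2.02, -0.16]
2 [-0.02, 0.18, -0.01]
4 [-0.04, 0.36, -0.03]
6 [-0.06, 0.54, -0.04]
8 [-0.06, 0.72, -0.05]
10 [-0.06, 0.9, -0.07]
12 [-0.05, 1.09, -0.08]
14 [-0.04, 1.27, -0.09]
16 [-0.02, 1.45, -0.11]
18 [0.0, 1.63, -0.12]
20 [0.03, 1.81, -0.13]
22 [0.07, 1.98, -0.15]
24 [0.12, 2.16, -0.16]
```

```bash
for i in 1 ; do python3 -m handwheel '{"series": [[[0,0,0,0,0,0,0],[0,0,0,0,0,0,0],[0,0,0,0,0,0,0]]]}'; done; python3 -m handwheel '{"series": [[[-0.05,0.08,-0.01,0,0,0,0]]]}'; python3 -m handwheel '{"series": [[[-0.05,0.08,-0.01,0,0,0,0]]]}'
```

```text
time: 8.07
tool_pos: [599.6, 69.4, 192.8]
tcp_rot: [-180.0, 0.1, 170.2]
ft_force: [-0.2, -1.0, 6.5]
finger_gap: 16.6
grip_force: 30.0
time: 8.2
tool_pos: [599.8, 69.5, 192.8]
tcp_rot: [-179.9, 0.0, 170.2]
ft_force: [-3.4, -4.4, 7.9]
finger_gap: 16.8
grip_force: 30.2
time: 8.32
tool_pos: [600.2, 70.0, 192.8]
tcp_rot: [-179.9, -0.0, 170.2]
ft_force: [-4.2, -4.8, 8.1]
finger_gap: 16.7
grip_force: 30.2
```

```bash
cat > gate.py <<'E'
from h import *; from bench import status; import sys
s=status.sense(); p=s["tool_pos"][:2]-[560.5,105]; a=np.arctan2(p[1],p[0]); F=s["ft_force"]
ft=-(F[:2]@[-np.sin(a),np.cos(a)]); fr=F[:2]@[np.cos(a),np.sin(a)]
print(f"t={s['time']:.2f} phi={np.degrees(a)%360:.1f} r={np.hypot(*p):.1f} z={s['tool_pos'][2]:.1f} Ft={ft:.1f} Fr={fr:.1f} Fz={F[2]:.1f}"); sys.exit(int(ft>7.0))
E
python3 -m handwheel '{"series": [[[-0.09,0.16,-0.01,0,0,0,0],[-0.17,0.32,-0.03,0,0,0,0],[-0.25,0.49,-0.04,0,0,0,0],[-0.33,0.65,-0.05,0,0,0,0],[-0.39,0.82,-0.07,0,0,0,0]]]}' >/dev/null; python3 gate.py
python3 -c "
from h import *
for p in range(0,160,10): print(329.4+p); arc(329.4+p,[5,10])"
```

```text
t=8.95 phi=328.4 r=53.0 z=193.5 Ft=5.2 Fr=0.2 Fz=7.4
329.4
5 [-0.14, 0.43, -0.03]
10 [-0.25, 0.87, -0.07]
339.4
5 [-0.07, 0.45, -0.03]
10 [-0.09, 0.9, -0.07]
349.4
5 [0.01, 0.45, -0.03]
10 [0.07, 0.9, -0.07]
359.4
5 [0.09, 0.44, -0.03]
10 [0.22, 0.88, -0.07]
369.4
5 [0.17, 0.42, -0.03]
10 [0.37, 0.83, -0.07]
379.4
5 [0.24, 0.39, -0.03]
10 [0.51, 0.75, -0.07]
389.4
5 [0.3, 0.34, -0.03]
10 [0.63, 0.65, -0.07]
399.4
5 [0.36, 0.28, -0.03]
10 [0.74, 0.53, -0.07]
409.4
5 [0.4, 0.22, -0.03]
10 [0.82, 0.39, -0.07]
419.4
5 [0.43, 0.14, -0.03]
10 [0.87, 0.25, -0.07]
429.4
5 [0.45, 0.07, -0.03]
10 [0.9, 0.09, -0.07]
439.4
5 [0.45, -0.01, -0.03]
10 [0.9, -0.07, -0.07]
449.4
5 [0.44, -0.09, -0.03]
10 [0.88, -0.22, -0.07]
459.4
5 [0.42, -0.17, -0.03]
10 [0.83, -0.37, -0.07]
469.4
5 [0.39, -0.24, -0.03]
10 [0.75, -0.51, -0.07]
479.4
5 [0.34, -0.3, -0.03]
10 [0.65, -0.63, -0.07]
```

```bash
(python3 -m handwheel '{"series": [[[-0.042,0.145,-0.011,0,0,0,0]]]}' && python3 gate.py >&2 &&
python3 -m handwheel '{"series": [[[-0.042,0.145,-0.011,0,0,0,0]]]}' && python3 gate.py >&2 &&
python3 -m handwheel '{"series": [[[-0.042,0.145,-0.011,0,0,0,0]]]}' && python3 gate.py >&2 &&
python3 -m handwheel '{"series": [[[-0.042,0.145,-0.011,0,0,0,0]]]}' && python3 gate.py >&2 &&
python3 -m handwheel '{"series": [[[-0.042,0.145,-0.011,0,0,0,0]]]}' && python3 gate.py >&2 &&
python3 -m handwheel '{"series": [[[-0.042,0.145,-0.011,0,0,0,0]]]}' && python3 gate.py >&2 &&
python3 -m handwheel '{"series": [[[-0.015,0.15,-0.011,0,0,0,0]]]}' && python3 gate.py >&2 &&
python3 -m handwheel '{"series": [[[-0.015,0.15,-0.011,0,0,0,0]]]}' && python3 gate.py >&2 &&
python3 -m handwheel '{"series": [[[-0.015,0.15,-0.011,0,0,0,0]]]}' && python3 gate.py >&2 &&
python3 -m handwheel '{"series": [[[-0.015,0.15,-0.011,0,0,0,0]]]}' && python3 gate.py >&2 &&
python3 -m handwheel '{"series": [[[-0.015,0.15,-0.011,0,0,0,0]]]}' && python3 gate.py >&2 &&
python3 -m handwheel '{"series": [[[-0.015,0.15,-0.011,0,0,0,0]]]}' && python3 gate.py >&2 ) >/dev/null
```

```text
t=9.07 phi=330.0 r=53.0 z=193.6 Ft=6.3 Fr=0.8 Fz=6.7
t=9.20 phi=331.6 r=53.0 z=193.8 Ft=5.6 Fr=1.6 Fz=7.7
t=9.32 phi=333.2 r=53.0 z=193.8 Ft=5.8 Fr=0.9 Fz=6.3
t=9.45 phi=334.9 r=53.0 z=194.0 Ft=5.4 Fr=1.0 Fz=6.5
t=9.57 phi=336.5 r=53.0 z=194.1 Ft=5.2 Fr=1.4 Fz=7.3
t=9.70 phi=338.1 r=53.1 z=194.2 Ft=5.8 Fr=0.6 Fz=6.1
t=9.82 phi=339.8 r=53.1 z=194.3 Ft=5.3 Fr=1.0 Fz=6.8
t=9.95 phi=341.4 r=53.1 z=194.4 Ft=5.5 Fr=1.6 Fz=6.8
t=10.07 phi=343.0 r=53.1 z=194.5 Ft=6.1 Fr=1.9 Fz=5.8
t=10.20 phi=344.6 r=53.1 z=194.6 Ft=4.6 Fr=1.9 Fz=6.2
t=10.32 phi=346.3 r=53.1 z=194.7 Ft=5.8 Fr=1.5 Fz=6.4
t=10.45 phi=347.9 r=53.1 z=194.9 Ft=5.7 Fr=1.6 Fz=6.3
```

```bash
(python3 -m handwheel '{"series": [[[0.012,0.15,-0.011,0,0,0,0]]]}' && python3 gate.py >&2 &&
python3 -m handwheel '{"series": [[[0.012,0.15,-0.011,0,0,0,0]]]}' && python3 gate.py >&2 &&
python3 -m handwheel '{"series": [[[0.012,0.15,-0.011,0,0,0,0]]]}' && python3 gate.py >&2 &&
python3 -m handwheel '{"series": [[[0.012,0.15,-0.011,0,0,0,0]]]}' && python3 gate.py >&2 &&
python3 -m handwheel '{"series": [[[0.012,0.15,-0.011,0,0,0,0]]]}' && python3 gate.py >&2 &&
python3 -m handwheel '{"series": [[[0.012,0.15,-0.011,0,0,0,0]]]}' && python3 gate.py >&2 &&
python3 -m handwheel '{"series": [[[0.037,0.147,-0.011,0,0,0,0]]]}' && python3 gate.py >&2 &&
python3 -m handwheel '{"series": [[[0.037,0.147,-0.011,0,0,0,0]]]}' && python3 gate.py >&2 &&
python3 -m handwheel '{"series": [[[0.037,0.147,-0.011,0,0,0,0]]]}' && python3 gate.py >&2 &&
python3 -m handwheel '{"series": [[[0.037,0.147,-0.011,0,0,0,0]]]}' && python3 gate.py >&2 &&
python3 -m handwheel '{"series": [[[0.037,0.147,-0.011,0,0,0,0]]]}' && python3 gate.py >&2 &&
python3 -m handwheel '{"series": [[[0.037,0.147,-0.011,0,0,0,0]]]}' && python3 gate.py >&2 &&
python3 -m handwheel '{"series": [[[0.062,0.138,-0.011,0,0,0,0]]]}' && python3 gate.py >&2 &&
python3 -m handwheel '{"series": [[[0.062,0.138,-0.011,0,0,0,0]]]}' && python3 gate.py >&2 &&
python3 -m handwheel '{"series": [[[0.062,0.138,-0.011,0,0,0,0]]]}' && python3 gate.py >&2 &&
python3 -m handwheel '{"series": [[[0.062,0.138,-0.011,0,0,0,0]]]}' && python3 gate.py >&2 &&
python3 -m handwheel '{"series": [[[0.062,0.138,-0.011,0,0,0,0]]]}' && python3 gate.py >&2 &&
python3 -m handwheel '{"series": [[[0.062,0.138,-0.011,0,0,0,0]]]}' && python3 gate.py >&2 &&
python3 -m handwheel '{"series": [[[0.085,0.125,-0.011,0,0,0,0]]]}' && python3 gate.py >&2 &&
python3 -m handwheel '{"series": [[[0.085,0.125,-0.011,0,0,0,0]]]}' && python3 gate.py >&2 &&
python3 -m handwheel '{"series": [[[0.085,0.125,-0.011,0,0,0,0]]]}' && python3 gate.py >&2 &&
python3 -m handwheel '{"series": [[[0.085,0.125,-0.011,0,0,0,0]]]}' && python3 gate.py >&2 &&
python3 -m handwheel '{"series": [[[0.085,0.125,-0.011,0,0,0,0]]]}' && python3 gate.py >&2 &&
python3 -m handwheel '{"series": [[[0.085,0.125,-0.011,0,0,0,0]]]}' && python3 gate.py >&2 ) >/dev/null
```

```text
t=10.57 phi=349.5 r=53.1 z=195.0 Ft=5.8 Fr=2.4 Fz=5.5
t=10.70 phi=351.1 r=53.1 z=195.1 Ft=5.0 Fr=2.6 Fz=6.3
t=10.82 phi=352.8 r=53.1 z=195.3 Ft=4.6 Fr=2.7 Fz=5.6
t=10.95 phi=354.4 r=53.1 z=195.4 Ft=5.1 Fr=2.9 Fz=5.1
t=11.07 phi=356.0 r=53.1 z=195.5 Ft=5.7 Fr=1.9 Fz=5.1
t=11.20 phi=357.7 r=53.1 z=195.6 Ft=4.9 Fr=1.3 Fz=5.0
t=11.32 phi=359.3 r=53.1 z=195.7 Ft=5.0 Fr=1.8 Fz=5.1
t=11.45 phi=1.0 r=53.1 z=195.8 Ft=5.2 Fr=2.6 Fz=4.8
t=11.57 phi=2.6 r=53.0 z=195.9 Ft=5.3 Fr=4.0 Fz=4.0
t=11.70 phi=4.3 r=53.1 z=196.1 Ft=5.5 Fr=3.0 Fz=4.8
t=11.82 phi=5.9 r=53.1 z=196.2 Ft=5.4 Fr=2.3 Fz=4.0
t=11.95 phi=7.6 r=53.1 z=196.2 Ft=4.8 Fr=2.5 Fz=4.8
t=12.07 phi=9.3 r=53.0 z=196.4 Ft=5.6 Fr=3.4 Fz=4.6
t=12.20 phi=10.9 r=53.0 z=196.5 Ft=4.9 Fr=3.7 Fz=4.2
t=12.32 phi=12.6 r=53.0 z=196.6 Ft=4.8 Fr=3.9 Fz=3.8
t=12.45 phi=14.2 r=53.0 z=196.7 Ft=5.8 Fr=3.5 Fz=4.5
t=12.57 phi=15.9 r=53.0 z=196.8 Ft=6.1 Fr=3.0 Fz=3.4
t=12.70 phi=17.6 r=53.0 z=196.9 Ft=5.0 Fr=2.5 Fz=3.5
t=12.82 phi=19.2 r=52.9 z=197.0 Ft=5.8 Fr=2.6 Fz=4.4
t=12.95 phi=20.9 r=52.9 z=197.2 Ft=5.8 Fr=3.9 Fz=3.4
t=13.07 phi=22.5 r=52.9 z=197.3 Ft=5.4 Fr=4.1 Fz=3.9
t=13.20 phi=24.2 r=52.9 z=197.4 Ft=5.5 Fr=3.8 Fz=4.0
t=13.32 phi=25.9 r=52.9 z=197.5 Ft=5.3 Fr=4.4 Fz=3.5
t=13.45 phi=27.5 r=52.9 z=197.6 Ft=4.8 Fr=2.2 Fz=4.2
```

```bash
(python3 -m handwheel '{"series": [[[0.105,0.108,-0.011,0,0,0,0]]]}' && python3 gate.py >&2 &&
python3 -m handwheel '{"series": [[[0.105,0.108,-0.011,0,0,0,0]]]}' && python3 gate.py >&2 &&
python3 -m handwheel '{"series": [[[0.105,0.108,-0.011,0,0,0,0]]]}' && python3 gate.py >&2 &&
python3 -m handwheel '{"series": [[[0.105,0.108,-0.011,0,0,0,0]]]}' && python3 gate.py >&2 &&
python3 -m handwheel '{"series": [[[0.105,0.108,-0.011,0,0,0,0]]]}' && python3 gate.py >&2 &&
python3 -m handwheel '{"series": [[[0.105,0.108,-0.011,0,0,0,0]]]}' && python3 gate.py >&2 &&
python3 -m handwheel '{"series": [[[0.123,0.088,-0.011,0,0,0,0]]]}' && python3 gate.py >&2 &&
python3 -m handwheel '{"series": [[[0.123,0.088,-0.011,0,0,0,0]]]}' && python3 gate.py >&2 &&
python3 -m handwheel '{"series": [[[0.123,0.088,-0.011,0,0,0,0]]]}' && python3 gate.py >&2 &&
python3 -m handwheel '{"series": [[[0.123,0.088,-0.011,0,0,0,0]]]}' && python3 gate.py >&2 &&
python3 -m handwheel '{"series": [[[0.123,0.088,-0.011,0,0,0,0]]]}' && python3 gate.py >&2 &&
python3 -m handwheel '{"series": [[[0.123,0.088,-0.011,0,0,0,0]]]}' && python3 gate.py >&2 &&
python3 -m handwheel '{"series": [[[0.137,0.065,-0.011,0,0,0,0]]]}' && python3 gate.py >&2 &&
python3 -m handwheel '{"series": [[[0.137,0.065,-0.011,0,0,0,0]]]}' && python3 gate.py >&2 &&
python3 -m handwheel '{"series": [[[0.137,0.065,-0.011,0,0,0,0]]]}' && python3 gate.py >&2 &&
python3 -m handwheel '{"series": [[[0.137,0.065,-0.011,0,0,0,0]]]}' && python3 gate.py >&2 &&
python3 -m handwheel '{"series": [[[0.137,0.065,-0.011,0,0,0,0]]]}' && python3 gate.py >&2 &&
python3 -m handwheel '{"series": [[[0.137,0.065,-0.011,0,0,0,0]]]}' && python3 gate.py >&2 &&
python3 -m handwheel '{"series": [[[0.145,0.042,-0.011,0,0,0,0]]]}' && python3 gate.py >&2 &&
python3 -m handwheel '{"series": [[[0.145,0.042,-0.011,0,0,0,0]]]}' && python3 gate.py >&2 &&
python3 -m handwheel '{"series": [[[0.145,0.042,-0.011,0,0,0,0]]]}' && python3 gate.py >&2 &&
python3 -m handwheel '{"series": [[[0.145,0.042,-0.011,0,0,0,0]]]}' && python3 gate.py >&2 &&
python3 -m handwheel '{"series": [[[0.145,0.042,-0.011,0,0,0,0]]]}' && python3 gate.py >&2 &&
python3 -m handwheel '{"series": [[[0.145,0.042,-0.011,0,0,0,0]]]}' && python3 gate.py >&2 ) >/dev/null
```

```text
t=13.57 phi=29.2 r=52.9 z=197.7 Ft=5.4 Fr=3.9 Fz=3.3
t=13.70 phi=30.9 r=52.8 z=197.9 Ft=5.9 Fr=4.4 Fz=3.9
t=13.82 phi=32.5 r=52.8 z=198.0 Ft=5.6 Fr=4.3 Fz=2.6
t=13.95 phi=34.2 r=52.8 z=198.1 Ft=4.6 Fr=3.7 Fz=2.8
t=14.07 phi=35.9 r=52.8 z=198.2 Ft=4.1 Fr=3.3 Fz=4.0
t=14.20 phi=37.5 r=52.8 z=198.3 Ft=5.4 Fr=3.4 Fz=2.7
t=14.32 phi=39.2 r=52.7 z=198.4 Ft=5.1 Fr=3.4 Fz=4.1
t=14.45 phi=40.8 r=52.7 z=198.6 Ft=5.3 Fr=4.0 Fz=2.8
t=14.57 phi=42.5 r=52.7 z=198.6 Ft=4.9 Fr=4.9 Fz=2.8
t=14.70 phi=44.2 r=52.7 z=198.8 Ft=4.5 Fr=4.5 Fz=3.1
t=14.82 phi=45.9 r=52.6 z=198.9 Ft=4.3 Fr=2.4 Fz=2.8
t=14.95 phi=47.5 r=52.7 z=199.0 Ft=5.0 Fr=3.8 Fz=3.8
t=15.07 phi=49.2 r=52.6 z=199.1 Ft=5.4 Fr=3.5 Fz=3.1
t=15.20 phi=50.9 r=52.6 z=199.2 Ft=5.2 Fr=3.7 Fz=3.6
t=15.32 phi=52.6 r=52.5 z=199.3 Ft=5.2 Fr=4.4 Fz=3.5
t=15.45 phi=54.3 r=52.5 z=199.4 Ft=5.6 Fr=3.2 Fz=3.1
t=15.57 phi=55.9 r=52.5 z=199.6 Ft=5.2 Fr=3.5 Fz=1.7
t=15.70 phi=57.6 r=52.5 z=199.6 Ft=5.3 Fr=2.7 Fz=3.0
t=15.82 phi=59.2 r=52.4 z=199.8 Ft=6.5 Fr=4.3 Fz=1.6
t=15.95 phi=60.4 r=52.4 z=199.8 Ft=9.4 Fr=3.8 Fz=0.6
```

```bash
python3 -m handwheel '{"series": [[[0,0,0,0,0,0,0]]]}' >/dev/null; python3 gate.py;  python3 -m handwheel '{"series": [[[0.03,0.01,0,0,0,0,0]]]}' >/dev/null; python3 gate.py
```

```text
t=16.07 phi=60.5 r=52.4 z=199.8 Ft=7.5 Fr=4.3 Fz=2.0
t=16.20 phi=60.6 r=52.4 z=199.8 Ft=9.1 Fr=4.4 Fz=1.7
```

```bash
python3 -m handwheel '{"series": [[[0.05,0.01,0,0,0,0,0]]]}' >/dev/null; python3 gate.py;  python3 -m handwheel '{"series": [[[0.03,0.01,0,0,0,0,0],[0.03,0.01,0,0,0,0,0]]]}' >/dev/null; python3 gate.py
```

```text
t=16.32 phi=60.9 r=52.4 z=199.8 Ft=9.6 Fr=3.6 Fz=-0.3
t=16.57 phi=61.2 r=52.4 z=199.8 Ft=10.7 Fr=3.9 Fz=-0.3
```

```bash
python3 -m handwheel '{"series": [[[0,0,0,0,0,0,0.4],[0,0,0,0,0,0,0.7],[0,0,0,0,0,0,1],[0,0,0,0,0,0,1],[0,0,0,0,0,0,1],[0,0,-2.5,0,0,0,1],[0,0,-5.2,0,0,0,1],[0,0,-5.5,0,0,0,1],[0,0,-5.5,0,0,0,1],[0,0,-5.5,0,0,0,1]]]}'
python3 - <<'E'
from h import *; from bench import status,eyes
s=status.sense(); print(s["tool_pos"],s["ft_force"])
print(rel(s["tool_pos"],s["tcp_rot"],[533.7,-47.5,250],[180,0,170.2]))
for n in("scene","top"):
    q=eyes.snapshot(n); cv2.imwrite(f"pics/{n}2.png",q["img"][:,:,::-1])
a=cv2.imread("pics/top2.png")[160:300,210:360]; b=cv2.imread("pics/scene2.png")[195:315,280:410]
b=cv2.convertScaleAbs(b,alpha=1.6)
cv2.imwrite("pics/c2.png",np.hstack([cv2.resize(a,(400,373)),cv2.resize(b,(400,373))]))
E
```

```text
time: 17.82
tool_pos: [582.9, 151.2, 252.4]
tcp_rot: [-180.0, -0.1, 170.2]
ft_force: [0.1, -0.4, -0.5]
finger_gap: 85.4
grip_force: 0.0
[582.91043327 151.16430281 252.37822426] [ 0.11204466 -0.38413873 -0.4618418 ]
[ 1.4720e+00 -2.0414e+01  2.5700e-01 -1.0000e-03 -2.0000e-03  0.0000e+00]
```

View pics/c2.png

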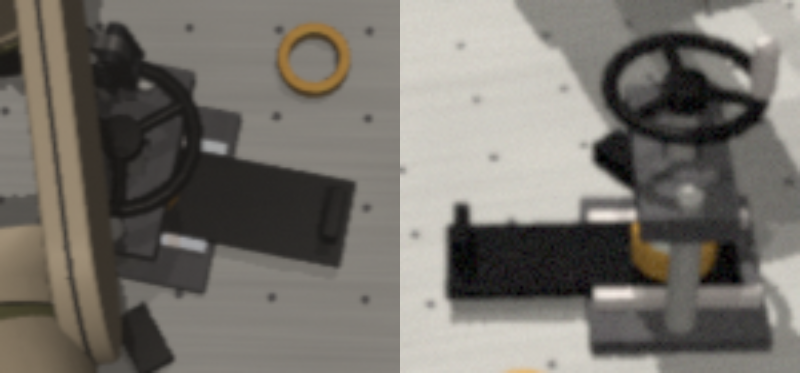

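The wheel (about (125,138) in the left half) has risen, its crank is still at about 60°, and the carrier is still home with its tab at (330,212). Next: the tab.

```bash
python3 -m handwheel '{"series": [[[0.4,-5,0,0,0,0,1],[0.8,-10,0,0,0,0,1],[1.2,-15,0,0,0,0,1],[1.47,-20.4,0,0,0,0,1],[1.47,-20.4,4,0,0,0,1],[1.47,-20.4,9,0,0,0,1],[1.47,-20.4,14,0,0,0,1],[1.47,-20.4,16,0,0,0,1],[1.47,-20.4,16,0,0,0,1],[1.47,-20.4,16,0,0,0,1]]]}' 40
python3 - <<'E'
from h import *; from bench import eyes
q=eyes.snapshot("wrist"); cv2.imwrite("pics/w3.png",q["img"][:,:,::-1])
E
```

```text
time: 19.18
tool_pos: [535.1, -47.3, 95.2]
tcp_rot: [180.0, 0.1, 170.2]
ft_force: [-0.5, -0.7, 1.7]
finger_gap: 85.6
grip_force: 0.0
```

View pics/w3.png

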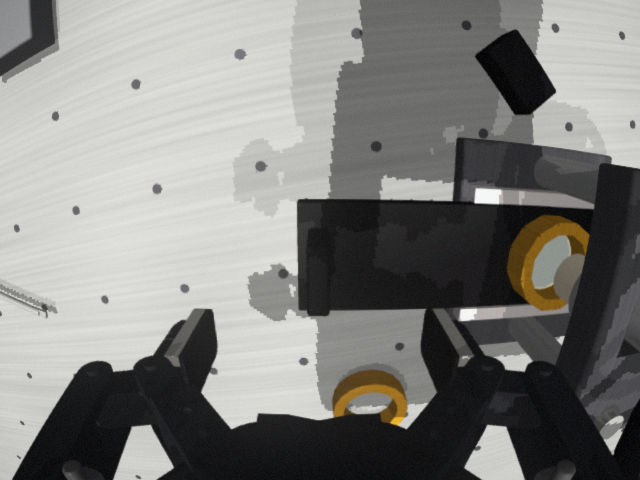

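The tab at (318,272) is centred between the fingers, and the white nose at (570,275) is clear of the brass cell.

```bash
python3 -m handwheel '{"series": [[[0,0,2,0,0,0,1],[0,0,4,0,0,0,1],[0,0,5.5,0,0,0,1],[0,0,5.8,0,0,0,1],[0,0,5.8,0,0,0,0.5],[0,0,5.8,0,0,0,0.2],[0,0,5.8,0,0,0,0],[0,0,5.8,0,0,0,0],[0,0,5.8,0,0,0,0],[0,0,5.8,0,0,0,0],[0,0,5.8,0,0,0,0],[0,0,5.8,0,0,0,0]]]}' 40
```

```text
time: 20.72
tool_pos: [534.7, -47.6, 36.5]
tcp_rot: [-180.0, 0.0, 170.2]
ft_force: [-2.7, -3.8, 5.3]
finger_gap: 11.3
grip_force: 41.9
```

```bash
python3 -m handwheel '{"series": [[[0,-0.6,0,0,0,0,0],[0,-1.4,0,0,0,0,0],[0,-2.2,0,0,0,0,0],[0,-3,0,0,0,0,0],[0,-3.8,0,0,0,0,0],[0,-4.6,0,0,0,0,0],[0,-5.4,0,0,0,0,0],[0,-6.2,0,0,0,0,0],[0,-6.8,0,0,0,0,0],[0,-7.2,0,0,0,0,0],[0,-7.4,0,0,0,0,0],[0,-7.4,0,0,0,0,0]]]}'; python3 -m handwheel '{"series": [[[0,-0.1,0,0,0,0,0],[0,-0.15,0,0,0,0,0],[0,-0.15,0,0,0,0,0]]]}'
```

```text
time: 22.22
tool_pos: [522.0, -119.9, 36.5]
tcp_rot: [180.0, 0.0, 170.2]
ft_force: [-2.6, 0.1, 7.1]
finger_gap: 11.5
grip_force: 42.1
time: 22.6
tool_pos: [521.8, -121.1, 36.5]
tcp_rot: [179.9, 0.0, 170.2]
ft_force: [-2.6, 1.6, 6.1]
finger_gap: 11.3
grip_force: 42.1
```

```bash
python3 -m handwheel '{"series": [[[0,0.02,0,0,0,0,0.4],[0,0.02,0,0,0,0,0.8],[0,0.02,0,0,0,0,1],[0,0.02,0,0,0,0,1],[0,0.02,0,0,0,0,1],[0,0,-3,0,0,0,1],[0,0,-7,0,0,0,1],[0,-4,-11,0,0,0,1],[0,-9,-14,0,0,0,1],[0,-12,-14,0,0,0,1],[0,-12,-14,0,0,0,1],[0,-12,-14,0,0,0,1]]]}'
python3 - <<'E'
from h import *; from bench import eyes
q=eyes.snapshot("top"); w=eyes.snapshot("scene")
cv2.imwrite("pics/t4.png",np.hstack([q["img"][120:420,100:500,::-1],cv2.convertScaleAbs(w["img"][150:450,100:500,::-1],alpha=1.4)]))
E
```

```text
time: 24.1
tool_pos: [500.9, -239.4, 175.5]
tcp_rot: [180.0, -0.0, 170.2]
ft_force: [-0.0, 0.9, -1.3]
finger_gap: 85.6
grip_force: 0.0
```

View pics/t4.png

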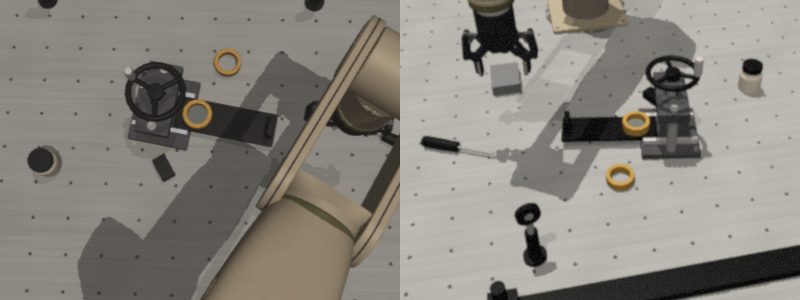

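The carrier is drawn out, with the cell at (197,114) clear of the spindle. The wheel is up, the loose things are where they were, and the gripper is clear.

```bash
python3 -c "
from bench import r
print(r.hand_in())"
```

```text
the job is handed in; nothing more can be done
None
```

The job is handed in: I turned the spindle up until it was snug against its stop (about 11 N at the crank grip), drew the carrier out about 74 mm, and left the loose things where they were; hand-in returned no verdict.

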